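# Switch a ball feeder over to its other tray

### The arm

A 7-joint arm with a two-finger parallel gripper is mounted at the origin on a cart in front of the work surface, level with it; the furniture and walls round the work are solid. World frame = base frame: x ahead of the robot, y to its left, z up, the work surface at z = 0. Lengths are in m, angles in rad, forces in N, time in s.
With the tool pointing down it reaches from about 0.4 to 0.85 m from the base axis. Payload 4.5 kg.
Tool frame: the origin (TCP) lies where the fingers leave the gripper's body, on its centre line; the fingertips stand 64 mm ahead of it and the grasp point (between the pads) lies 45 mm ahead of it; z points along the fingers, y is the direction in which the jaws open and shut (so a half turn about z gives the same grasp; the last joint's range is limited). The gripper opens to 88 mm and grips with 3 to 60 N. Pads are 18 mm wide; open, the fingers measure 123 mm over their backs; the gripper's body (75 mm by 187 mm) begins 45 mm behind the grasp point.
Start: joints at [-1.309, 0.689, -0.195, 1.565, 0.157, 0.902, -0.215], TCP at [0.141, 0.609, 0.303] pointing down, gripper open.
Joint ranges: [-3.01, 3.01], [-0.46, 2.08], [-1.47, 1.51], [0.13, 2.56], [-1, 4.14], [0.04, 2.09], [-2.66, 2.66]. Speed limits (rad/s): [2.57, 2.57, 3.14, 3.14, 3.14, 3.14, 3.14].

### API

Orientations are given as a unit quaternion [x, y, z, w].
In Python, from plant import monitor, snapshot, workorder, finder gives the robot as it stands.
- The arm moves only by the tool carry_out, never from a script. Its argument "motion" is one flat list of numbers, 6 for each row, row after row: the shift along the tool's x, y, z in cm, then the turn, a rotation vector about the tool's x, y, z in rad. In form: [x, y, z, rx, ry, rz, x, y, z, rx, ry, rz, ...]. A call has 1 to 8 rows; each row shifts and turns the commanded pose from where the row before left it, along the tool's axes as they then stand; what a row does not reach is not made up. A row lasts 1/8 s, in which the tool goes at most 62.5 mm and 10.7 degrees, less where a joint would pass 70% of its speed; a pose out of reach is approached as far as the arm can. A call with a gripper value outside its range is refused whole. "hand" is the finger opening in cm, from 0 to 8.81, set as the call begins (left out, the last holds). The fingers move at their own pace and stop on an object; "grip_force" is the grip in N (left out, the last holds). Time passes only in rows, so rows that do not move let the fingers close. It gives the time, the measured TCP pose, the force and the opening at its end, in the units of the state.
- monitor.get_state(): the state, without advancing time (a new reading comes with each control period).
- snapshot(name): name is "scene" or "top" or "wrist"; returns a dict with "frame" (384x512x3 uint8, red, green, blue), "range_z" (384x512 float32, m along the optical axis (not along the pixel's ray), 0 where there is no reading), "fx", "fy", "cx", "cy" (pixels), "rvec" (rotation vector, rad) and "tvec" (3), from world to camera coordinates, as OpenCV has them; the wrist camera has in their place "hand_eye" (4x4, takes a point from camera to tool coordinates, whose origin is the TCP and whose axes are the flange's). Camera axes: x right, y down, z forward; pixel columns grow to the right and rows downward; lengths in m; the calibration is good to about 2 mm. A picture is of the moment at which its call begins: read the wrist's pose just before it.
- workorder.finish_job(): hands the job in, once; it reports no verdict.
Trained networks look in a picture, given as the dict that the camera call returned (one of the last four; its "shot" number tells which), for a name from the list of things; names that differ only in an ending like _2 or _b are one class to them, and where a whole thing is asked for, a point or a joint stands for the part that bears it (a point fixed in the world has none). Each returns a list of dicts, best first, with "p" (0 to 1); they miss things now and then, are a little off and sometimes report something else, mostly with a low value. They report only what shows in the picture. A call takes as long as a camera call.
- finder.masks_of(picture, thing): "pixels" (384x512 bool, what is visible of it) and "extent" ([left, top, right, bottom] in pixels, round what is visible of it).
The state is a dict: "clock": time; "q": joint angles; "qd": joint speeds; "joint_torque": joint torques, N m; "tool_pos": TCP position; "eef_rot": TCP orientation; "contact_force": force on the tool from outside, world axes, zero at the start; "moment": the same for the moment, N m; "opening": opening from 0.0 (shut) to 1.0 (fully open).
Only numpy, scipy, OpenCV 4.12 (cv2) and the standard library are available. Lean on these libraries where they do the work, as an engineer would, in place of code of your own. Each camera call takes 0.05 s, during which the arm holds its last target. There are 200 camera calls.

### The job

The ball feeder's seesaw gate is tipped toward one of its two trays; the four steel balls waiting in the feed rail are to go into the other tray. With a fingertip press down the raised end of the gate until it rocks over its pivot and stays tipped the other way, then press the feed key fully down and keep it down until all four balls have run down the other chute into its tray, and let the key come back up. Nothing is to be picked up: do not touch the balls, and leave the vial, the dropper bottle and the glass dish beside the feeder where they stand.

Things in the scene. Friction and masses are not known exactly. Their poses are not given: they have to be found in the camera images.
- feeder: Bench ball feeder, fixed: dark base plate 410 mm wide (y), seesaw gate in the middle, a chute and a tray on each side, feed rail at the back; 160 mm high, reaching from x = -62 to 149 mm. Origin: on the desk under the middle of the gate's pivot; x points level from the gate back along the rail, y to the left tray ('left' is +y, 'right' -y), z up. Turned up to 20 degrees either way.
- gate (a joint): Lean of the seesaw gate (steel trough 160 x 28 mm along the feeder's y; level axle along its x, 95 mm above the desk), rad. +0.25 = tipped right (right end low, left pad raised), -0.25 = tipped left. Starts at either stop. Pushed past level (0) it falls to the other stop and stays, by the toggle weight above the axle (its top 48 mm above the axle). 0.2 to 0.5 N on the raised pad rocks it.
- pad_left (a point): Centre of the top of the gate's left finger pad: plate 38 mm (x) by 28 mm (y) with a black rubber face, at the front of the trough's left end, 33 mm in front of and 56 mm left of the pivot. Moves with the gate: 119 mm above the desk when raised, 105 mm level, 91 mm low. Free from above; the trough's front wall stands 19 mm above the pad, 19 mm behind its centre.
- pad_right (a point): The same on the gate's right end, 56 mm to the right of the pivot.
- key (a joint): Travel of the feed key, m: 0 = up (stop blade raised, balls held), 0.014 = fully down on its hard stop (blade below the rail's floor, balls run; they pass from about 0.012). It moves straight down against a spring, about 1.5 N to start and 3.5 N fully down, and comes up by itself when let go.
- key_top (a point): Centre of the top of the feed key: round black cap, 28 mm in diameter, on an upright steel stem right of the feed rail, 45 mm behind and 52 mm right of the pivot. Its top is 158 mm above the desk when up, 144 mm fully down. The rail beside it is 24 mm wide, its walls up to 156 mm high at the back.
- tray_left: Left tray, fixed: grey open box, 68 x 68 mm outside, walls 3 mm thick and 32 mm high with a 66 mm high outer end. Origin: centre of its underside, 10 mm above the desk, 170 mm to the left of the pivot; axes as the feeder's. Balls that have run in lie on its floor (inside surface 13 mm above the desk) or on one another, all below the 32 mm rim.
- tray_right: Right tray, the mirror image of the left one, 170 mm to the right of the pivot.
- ball_1: Steel ball 1, origin at its centre, 16 mm in diameter. The four wait in a row in the feed rail behind the stop blade, ball 1 in front; once the key is fully down all four reach the tray within about 3 s.
- ball_2: Steel ball 2, origin at its centre, 16 mm in diameter. The four wait in a row in the feed rail behind the stop blade, ball 1 in front; once the key is fully down all four reach the tray within about 3 s.
- ball_3: Steel ball 3, origin at its centre, 16 mm in diameter. The four wait in a row in the feed rail behind the stop blade, ball 1 in front; once the key is fully down all four reach the tray within about 3 s.
- ball_4: Steel ball 4, origin at its centre, 16 mm in diameter. The four wait in a row in the feed rail behind the stop blade, ball 1 in front; once the key is fully down all four reach the tray within about 3 s.
- vial: Bystander: small glass sample vial with a screw cap, 15 mm in diameter, 43 mm high, standing in front of the feeder. Origin: centre of its underside.
- dropper: Bystander: amber dropper bottle, 31 mm in diameter, 93 mm high, standing behind the left chute. Origin: centre of its underside.
- dish: Bystander: open glass dish with wafer pieces, 60 mm in diameter, 14 mm high, lying behind the right chute. Origin: centre of its underside.

How it is judged:
On the way, in this order (a step that is already met when the one before it is completed fails the run):
1. the gate has been rocked over its pivot to the other stop while the key is still up (distance of pad_left from where it was at the start of the episode above 0.02 m and (value of joint gate below -0.21 rad or value of joint gate above 0.21 rad) and value of joint key below 0.004 m), for 0.2 s.
2. the feed key is pressed down with the gate tipped the other way (distance of pad_left from where it was at the start of the episode above 0.02 m and (value of joint gate below -0.21 rad or value of joint gate above 0.21 rad) and value of joint key above 0.011 m and contact force between the fingers and key above 0.5 N), for 0.3 s.
At the end, for the whole second after the job is handed in: The gate rests at the stop opposite to the one it started at (within 0.04 rad), all four balls lie in the tray on that side, below its 32 mm rim, and the feed key is up again (within 3 mm) (distance of pad_left from where it was at the start of the episode above 0.02 m and value of joint key below 0.003 m and ((value of joint gate below -0.21 rad and x of ball_1 in the frame of tray_left between -0.034 and 0.034 m and y of ball_1 in the frame of tray_left between -0.034 and 0.034 m and z of each of ball_1, ball_2, ball_3, ball_4 in the frame of tray_left below 0.032 m and x of ball_2 in the frame of tray_left between -0.034 and 0.034 m and y of ball_2 in the frame of tray_left between -0.034 and 0.034 m and x of ball_3 in the frame of tray_left between -0.034 and 0.034 m and y of ball_3 in the frame of tray_left between -0.034 and 0.034 m and x of ball_4 in the frame of tray_left between -0.034 and 0.034 m and y of ball_4 in the frame of tray_left between -0.034 and 0.034 m) or (value of joint gate above 0.21 rad and x of ball_1 in the frame of tray_right between -0.034 and 0.034 m and y of ball_1 in the frame of tray_right between -0.034 and 0.034 m and z of each of ball_1, ball_2, ball_3, ball_4 in the frame of tray_right below 0.032 m and x of ball_2 in the frame of tray_right between -0.034 and 0.034 m and y of ball_2 in the frame of tray_right between -0.034 and 0.034 m and x of ball_3 in the frame of tray_right between -0.034 and 0.034 m and y of ball_3 in the frame of tray_right between -0.034 and 0.034 m and x of ball_4 in the frame of tray_right between -0.034 and 0.034 m and y of ball_4 in the frame of tray_right between -0.034 and 0.034 m))); the robot touches nothing.
It fails at once if a ball is touched by the robot (contact force between any of the fingers, the arm and ball_1 above 0.3 N or contact force between any of the fingers, the arm and ball_2 above 0.3 N or contact force between any of the fingers, the arm and ball_3 above 0.3 N or contact force between any of the fingers, the arm and ball_4 above 0.3 N).
It fails at once if a ball is lifted off the feeder's track (height (world z) of any of ball_1, ball_2, ball_3, ball_4 above 0.17 m).
It fails at once if the vial is moved, lifted or tipped (distance of vial from where it was at the start of the episode above 0.012 m or angle between vial's own z axis and vertical above 0.4 rad).
It fails at once if the dropper bottle is moved, lifted or tipped (distance of dropper from where it was at the start of the episode above 0.012 m or angle between dropper's own z axis and vertical above 0.4 rad).
It fails at once if the glass dish is moved, lifted or tipped (distance of dish from where it was at the start of the episode above 0.012 m or angle between dish's own z axis and vertical above 0.4 rad).
It also fails if it takes over 35 s, if anything falls off the work surface, if the arm or the gripper's body presses on something with over 40 N, if the wrist force passes 120 N, or if a joint passes its speed limit or range.

## Working session

There is one attempt and no reset: what is moved stays moved. The work goes in short steps, Python scripts to look and compute and a tool call to move; the robot and the scene stay as the last step left them, time stands still between calls to the robot, and variables do not carry over. Pictures are saved under pics/ and viewed, about 8 in all and at most 12, crops included, and the job is handed in when it is done.

Besides the shell and the picture viewer there is one more tool, called after "Emit:" by a JSON object that holds its "name" and its "arguments". carry_out: Moves the arm, as the interface text tells. Its arguments: {"type":"object","properties":{"motion":{"type":"array"},"hand":{"type":"number"},"grip_force":{"type":"number"}},"required":["motion"]}

```bash
mkdir -p pics; cat > h.py <<'E'
import numpy as np, cv2
from scipy.spatial.transform import Rotation as R
from plant import monitor, snapshot, workorder, finder
def world(p, uv=None, st=None):
    """world points for all pixels HxWx3 (nan where no depth)"""
    z=p["range_z"].astype(float); v,u=np.mgrid[:z.shape[0],:z.shape[1]]
    c=np.stack([(u-p["cx"])/p["fx"]*z,(v-p["cy"])/p["fy"]*z,z],-1); c[z==0]=np.nan
    if "hand_eye" in p:
        T=np.array(p["hand_eye"]); c=c@T[:3,:3].T+T[:3,3]
        return c@R.from_quat(st["eef_rot"]).as_matrix().T+np.array(st["tool_pos"])
    return (c-np.array(p["tvec"]).ravel())@R.from_rotvec(np.array(p["rvec"]).ravel()).as_matrix()
def save(p,n): cv2.imwrite("pics/"+n,p["frame"][...,::-1])
E
python3 - <<'E'
from h import *
s=monitor.get_state(); print({k:np.round(v,3) for k,v in s.items()})
ims=[]
for n in("scene","top"):
    p=snapshot(n); save(p,n+"0.png"); W=world(p)
    for t in("feeder","key_top","pad_left","pad_right","gate","tray_left","tray_right","vial","dropper","dish","ball_1"):
        for m in finder.masks_of(p,t)[:2]:
            q=W[m["pixels"]]; q=q[~np.isnan(q[:,0])]
            if len(q): print(n,t,round(m["p"],2),np.round(m["extent"]),len(q),"med",np.round(np.median(q,0),3),"top",np.round(np.median(q[q[:,2]>q[:,2].max()-.006],0),3))
E
```

```text
{'clock': np.float64(0.0), 'q': array([-1.309,  0.69 , -0.194,  1.566,  0.157,  0.903, -0.215]), 'qd': array([ 0.   ,  0.   ,  0.001, -0.001, -0.   ,  0.001,  0.   ]), 'joint_torque': array([ 0.0000e+00, -5.2756e+01, -1.2670e+00, -1.5343e+01, -5.3000e-02,
        6.0000e-03,  0.0000e+00]), 'tool_pos': array([0.141, 0.608, 0.302]), 'eef_rot': array([ 0.114,  0.994, -0.001, -0.   ]), 'contact_force': array([ 0.084,  0.314, -0.13 ]), 'moment': array([-0.003, -0.022,  0.023]), 'opening': np.float64(1.005)}
scene feeder 0.42 [201. 200. 216. 232.] 370 med [0.65  0.092 0.046] top [0.655 0.087 0.091]
scene feeder 0.19 [308. 230. 319. 250.] 114 med [0.435 0.022 0.029] top [0.436 0.019 0.044]
scene key_top 0.66 [261. 133. 282. 171.] 209 med [ 0.586 -0.08   0.155] top [ 0.586 -0.082  0.159]
scene pad_left 0.67 [254. 150. 318. 221.] 1774 med [ 0.534 -0.015  0.112] top [ 0.503 -0.015  0.142]
scene pad_right 0.75 [252. 150. 317. 219.] 1763 med [ 0.534 -0.014  0.112] top [ 0.503 -0.015  0.142]
scene gate 0.8 [252. 151. 315. 217.] 1681 med [ 0.534 -0.014  0.112] top [ 0.503 -0.015  0.142]
scene tray
[... 1108 characters left out ...]
7 0.015] top [0.56  0.172 0.077]
top tray_left 0.34 [293. 141. 304. 153.] 64 med [ 0.634 -0.034  0.146] top [ 0.634 -0.034  0.148]
top tray_right 0.7 [354. 184. 393. 221.] 1151 med [ 0.537 -0.209  0.016] top [ 0.542 -0.228  0.077]
top vial 0.38 [196. 120. 394. 223.] 10438 med [ 0.555 -0.027  0.016] top [ 0.59  -0.082  0.158]
top dropper 0.77 [232. 142. 249. 155.] 194 med [0.652 0.086 0.053] top [0.658 0.086 0.091]
top dish 0.64 [337. 145. 364. 172.] 537 med [ 0.642 -0.167  0.003] top [ 0.631 -0.159  0.016]
top ball_1 0.6 [297. 135. 305. 143.] 51 med [ 0.65  -0.036  0.149] top [ 0.65  -0.036  0.151]
top ball_1 0.59 [296. 157. 304. 169.] 48 med [ 0.602 -0.031  0.143] top [ 0.602 -0.031  0.145]
```

```bash
python3 - <<'E'
from h import *
p=snapshot("top"); W=world(p); a=p["frame"][105:235,180:410,::-1]; b=snapshot("scene")
c=b["frame"][110:290,180:360,::-1]
cv2.imwrite("pics/c1.png",np.vstack([cv2.resize(a,(700,396),interpolation=3)])); cv2.imwrite("pics/c2.png",cv2.resize(c,(600,600),interpolation=3))
def cen(t):
    m=finder.masks_of(p,t)[0]["pixels"]; q=W[m]; return q[~np.isnan(q[:,0])]
tr={}
for t in("tray_left","tray_right"):
    q=cen(t); r=cv2.minAreaRect((q[(q[:,2]>.02)|(q[:,2]<.03)][:,:2]*1000).astype(np.float32)); print(t,r)
k=cen("key_top"); k=k[k[:,2]>.15]; print("key",len(k),k.mean(0),k.min(0),k.max(0))
g=cen("gate")
# pad candidates in approximate feeder frame
yaw=-.07; o=np.array([.548,-.031]); Rz=np.array([[np.cos(yaw),-np.sin(yaw)],[np.sin(yaw),np.cos(yaw)]])
f=np.c_[(g[:,:2]-o)@Rz,g[:,2]]
for s in(1,-1):
    m=(abs(f[:,0]+.033)<.012)&(abs(f[:,1]-s*.056)<.01); print(s,m.sum(),np.median(f[m],0) if m.any() else "")
tw=f[f[:,2]>.138]; print("weight top",tw.mean(0),len(tw))
# base plate fit: points at plate height
z=W[...,2]; m=(z>.004)&(z<.014)&(W[...,0]>.4)&(W[...,0]<.75)&(abs(W[...,1])<.3)
E
```

```text
tray_left ((562.0401000976562, 145.98269653320312), (76.14286041259766, 68.82611083984375), 86.00467681884766)
tray_right ((539.4192504882812, -207.8134002685547), (89.34544372558594, 77.5352783203125), 85.130126953125)
key 157 [ 0.58914921 -0.08289747  0.1577003 ] [ 0.57595599 -0.09629331  0.15260825] [ 0.60219055 -0.0704136   0.16308654]
1 114 [-0.03271217  0.05546688  0.09207465]
-1 101 [-0.0341843  -0.0539722   0.12063263]
weight top [-0.04110027  0.00562215  0.14096531] 177
```

View pics/c1.png

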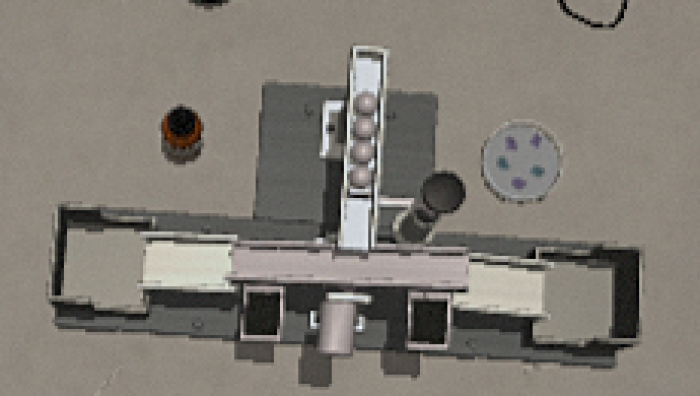

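View pics/c2.png

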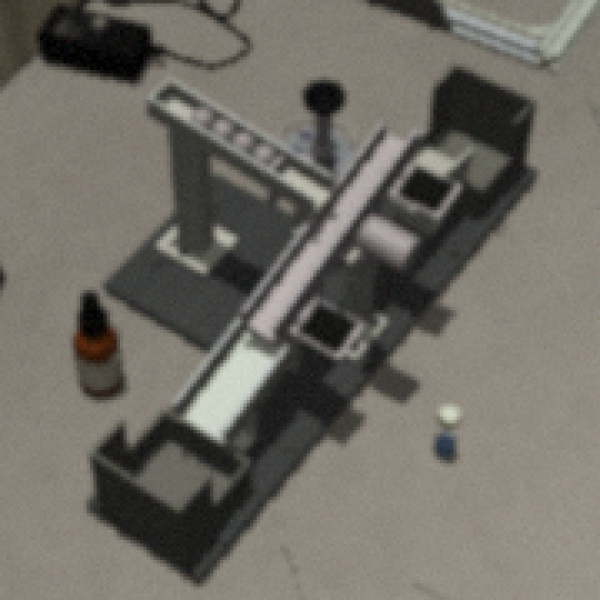

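The top view (c1) shows the right pad at px (428,318), the left pad at (263,312), the balls at (363,100–178) and the key at (441,192). Depth puts the left pad at 92 mm and the right pad at 121 mm. So the gate is tipped left and the right pad has to be pressed. The scene view (c2) agrees, with the vial at (448,430) in front.

Emit:
{"name": "carry_out", "arguments": {"motion": [0, 0, 0, 0, 0, -0.159, -4, -3, 0, 0, 0, 0, -4, -3, 0, 0, 0, 0, -4, -3, 0, 0, 0, 0, -4, -3, 0, 0, 0, 0, -4, -3, 0, 0, 0, 0, -4, -3, 0, 0, 0, 0, -4, -3, 0, 0, 0, 0], "hand": 0}}

```text
clock: 2.5
tool_pos: [0.4073, 0.3791, 0.3029]
eef_rot: [0.034, 0.999, 0.0, 0.0]
contact_force: [0.8, 0.2, 0.8]
opening: 0.121
```

Emit:
{"name": "carry_out", "arguments": {"motion": [-1.7, -5, 0, 0, 0, 0, -1.7, -5, 0, 0, 0, 0, -1.7, -5, 0, 0, 0, 0, -1.7, -5, 0, 0, 0, 0, -1.7, -5, 0, 0, 0, 0, -1.7, -5, 0, 0, 0, 0, -1.7, -5, 0, 0, 0, 0, -1.7, -5, 0, 0, 0, 0]}}

```text
clock: 3.5
tool_pos: [0.5147, -0.03, 0.3029]
eef_rot: [0.034, 0.999, 0.0, 0.0]
contact_force: [1.1, 0.2, 0.0]
opening: 0.003
```

Emit:
{"name": "carry_out", "arguments": {"motion": [0, -2.7, 0, 0, 0, 0, 0, -2.7, 0, 0, 0, 0, 0, 0, 0, 0, 0, 0]}}

```text
clock: 3.88
tool_pos: [0.5102, -0.0846, 0.3026]
eef_rot: [0.037, 0.999, -0.001, -0.0]
contact_force: [-0.4, 0.2, 0.4]
opening: 0.002
```

```bash
python3 - <<'E'
from h import *
s=monitor.get_state(); print(np.round(s["tool_pos"],4),s["eef_rot"],s["opening"],s["contact_force"])
p=snapshot("wrist"); W=world(p,st=s); save(p,"w1.png")
yaw=-.07; Rz=np.array([[np.cos(yaw),-np.sin(yaw)],[np.sin(yaw),np.cos(yaw)]])
f=(W[...,:2]-[.548,-.031])@Rz
for s_,x,y,zr in(("padR",-.033,-.056,(.09,.135)),("padL",-.033,.056,(.08,.1)),("key",.045,-.052,(.15,.17))):
    m=(abs(f[...,0]-x)<.025)&(abs(f[...,1]-y)<.018)&(W[...,2]>zr[0])&(W[...,2]<zr[1])
    if m.any(): print(s_,m.sum(),f[m].mean(0),W[m].mean(0),f[m].min(0),f[m].max(0))
E
```

```text
[ 0.5102 -0.0846  0.3026] [ 3.67021756e-02  9.99326075e-01 -5.80831622e-04 -9.49182981e-05] 0.0022084337754768313 [-0.36901926  0.17230846  0.41501296]
padR 1406 [-0.0307556  -0.05192084] [ 0.51368822 -0.08064255  0.12094311] [-0.05294662 -0.07390513] [-0.00810711 -0.03800791]
padL 1053 [-0.03164758  0.05717795] [0.52042911 0.02825144 0.09217406] [-0.05235134  0.03825337] [-0.01317671  0.07394725]
key 12 [ 0.0526765  -0.05688286] [ 0.59656895 -0.0914279   0.15778737] [ 0.04999495 -0.05733907] [ 0.05521158 -0.05643344]
```

View pics/w1.png

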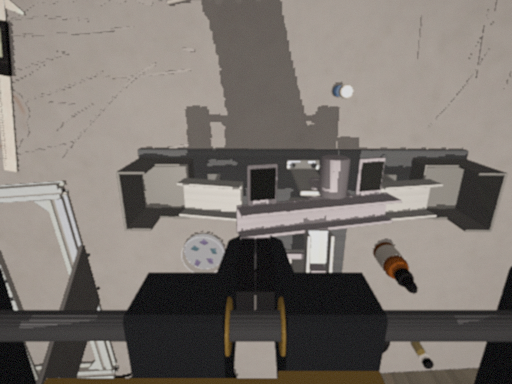

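The wrist picture (w1) shows the raised right pad at px (262,182), the left pad at (370,175), and the closed fingers at the bottom centre. The measured right pad matches the current TCP x/y within 4 mm, so I'm descending.

Emit:
{"name": "carry_out", "arguments": {"motion": [0, 0, 2, 0, 0, 0, 0, 0, 2, 0, 0, 0, 0, 0, 2, 0, 0, 0, 0, 0, 2, 0, 0, 0, 0, 0, 2, 0, 0, 0, 0, 0, 0.5, 0, 0, 0, 0, 0, 0, 0, 0, 0]}}

```text
clock: 4.8
tool_pos: [0.5108, -0.0811, 0.1979]
eef_rot: [0.034, 0.999, 0.0, 0.0]
contact_force: [-0.3, -0.2, 0.2]
opening: 0.004
```

Emit:
{"name": "carry_out", "arguments": {"motion": [0, 0, 0.5, 0, 0, 0, 0, 0, 0.5, 0, 0, 0, 0, 0, 0.5, 0, 0, 0, 0, 0, 0.5, 0, 0, 0, 0, 0, 0.5, 0, 0, 0, 0, 0, 0.5, 0, 0, 0, 0, 0, 0.5, 0, 0, 0, 0, 0, 0, 0, 0, 0]}}

```text
clock: 5.8
tool_pos: [0.5103, -0.0821, 0.1623]
eef_rot: [0.034, 0.999, 0.0, -0.0]
contact_force: [0.1, 0.3, 0.0]
opening: 0.005
```

Emit:
{"name": "carry_out", "arguments": {"motion": [0, 0, -2, 0, 0, 0, 0, 0, -2.5, 0, 0, 0, 0, 0, -3, 0, 0, 0, 0, 0, -2.5, 0, 0, 0, 0, 0, 0, 0, 0, 0]}}

```text
clock: 6.42
tool_pos: [0.5115, -0.0822, 0.2643]
eef_rot: [0.035, 0.999, -0.0, 0.002]
contact_force: [-0.0, -0.1, -0.4]
opening: 0.003
```

```bash
python3 - <<'E'
from h import *
yaw=-.07; Rz=np.array([[np.cos(yaw),-np.sin(yaw)],[np.sin(yaw),np.cos(yaw)]])
for c in("wrist","scene"):
  s=monitor.get_state(); p=snapshot(c); W=world(p,st=s)
  f=(W[...,:2]-[.548,-.031])@Rz
  for n,y in(("R",-.056),("L",.056)):
    m=(abs(f[...,0]+.033)<.01)&(abs(f[...,1]-y)<.008)&(W[...,2]>.07)&(W[...,2]<.14)
    if m.any(): print(c,n,m.sum(),np.median(W[m],0))
  if c=="scene": k=(np.hypot(f[...,0]-.045,f[...,1]+.052)<.016)&(W[...,2]>.15)&(W[...,2]<.165); print("key",k.sum(),W[k].mean(0),f[k].mean(0))
print(s["tool_pos"])
E
```

```text
wrist R 390 [ 0.51099783 -0.08432393  0.0918085 ]
wrist L 548 [0.5189333  0.02727707 0.12033719]
scene R 31 [ 0.5117299  -0.08510944  0.09194656]
scene L 53 [0.51894237 0.02770134 0.12073786]
key 99 [ 0.58704375 -0.08240213  0.15826132] [ 0.04254334 -0.04854541]
[ 0.51070501 -0.08223606  0.26307238]
```

Emit:
{"name": "carry_out", "arguments": {"motion": [-2.6, 0.1, 0, 0, 0, 0, -2.6, 0.1, 0, 0, 0, 0, -2.6, 0.1, 0, 0, 0, 0, 0, 0, 0, 0, 0, 0]}}

```text
clock: 7.02
tool_pos: [0.5893, -0.0842, 0.261]
eef_rot: [0.034, 0.999, 0.0, -0.001]
contact_force: [-0.0, -0.1, -0.6]
opening: 0.005
```

Emit:
{"name": "carry_out", "arguments": {"motion": [0, 0, 1.2, 0, 0, 0, 0, 0, 1.2, 0, 0, 0, 0, 0, 1.2, 0, 0, 0, 0, 0, 0, 0, 0, 0]}}

```text
clock: 7.52
tool_pos: [0.5875, -0.0845, 0.2253]
eef_rot: [0.034, 0.999, 0.0, -0.001]
contact_force: [0.6, -0.4, -0.2]
opening: 0.003
```

Emit:
{"name": "carry_out", "arguments": {"motion": [0, 0, 0.6, 0, 0, 0, 0, 0, 0.6, 0, 0, 0, 0, 0, 0.6, 0, 0, 0, 0, 0, 0, 0, 0, 0]}}

```text
clock: 8.02
tool_pos: [0.5889, -0.0845, 0.2087]
eef_rot: [0.034, 0.999, 0.0, 0.0]
contact_force: [-0.1, 0.4, 2.5]
opening: 0.004
```

Emit:
{"name": "carry_out", "arguments": {"motion": [0, 0, 0.3, 0, 0, 0, 0, 0, 0, 0, 0, 0, 0, 0, 0, 0, 0, 0, 0, 0, 0, 0, 0, 0]}}

```text
clock: 8.52
tool_pos: [0.589, -0.0844, 0.2078]
eef_rot: [0.034, 0.999, -0.0, 0.001]
contact_force: [-4.4, -0.4, 15.4]
opening: 0.002
```

Emit:
{"name": "carry_out", "arguments": {"motion": [0, 0, 0, 0, 0, 0, 0, 0, 0, 0, 0, 0, 0, 0, 0, 0, 0, 0, 0, 0, 0, 0, 0, 0, 0, 0, 0, 0, 0, 0, 0, 0, 0, 0, 0, 0, 0, 0, 0, 0, 0, 0, 0, 0, 0, 0, 0, 0]}}

```text
clock: 9.52
tool_pos: [0.5889, -0.0844, 0.2078]
eef_rot: [0.034, 0.999, -0.0, 0.001]
contact_force: [-3.5, -0.4, 15.8]
opening: 0.006
```

Emit:
{"name": "carry_out", "arguments": {"motion": [0, 0, 0, 0, 0, 0, 0, 0, 0, 0, 0, 0, 0, 0, 0, 0, 0, 0, 0, 0, 0, 0, 0, 0, 0, 0, 0, 0, 0, 0, 0, 0, 0, 0, 0, 0, 0, 0, 0, 0, 0, 0, 0, 0, 0, 0, 0, 0]}}

```text
clock: 10.52
tool_pos: [0.5889, -0.0845, 0.2078]
eef_rot: [0.034, 0.999, -0.0, 0.001]
contact_force: [-2.9, 0.4, 16.0]
opening: 0.001
```

Emit:
{"name": "carry_out", "arguments": {"motion": [0, 0, 0, 0, 0, 0, 0, 0, 0, 0, 0, 0, 0, 0, 0, 0, 0, 0, 0, 0, 0, 0, 0, 0, 0, 0, 0, 0, 0, 0, 0, 0, 0, 0, 0, 0, 0, 0, 0, 0, 0, 0, 0, 0, 0, 0, 0, 0]}}

```text
clock: 11.52
tool_pos: [0.5889, -0.0845, 0.2078]
eef_rot: [0.034, 0.999, -0.0, 0.001]
contact_force: [-3.5, 0.3, 15.8]
opening: 0.001
```

```bash
python3 - <<'E'
from h import *
p=snapshot("top"); q=snapshot("scene")
cv2.imwrite("pics/d.png",np.hstack([cv2.resize(x["frame"][110:290,180:400,::-1],(400,327),interpolation=3) for x in(p,q)]))
for x in(p,q):
    W=world(x)
    for m in finder.masks_of(x,"ball_1")[:6]: print(round(m["p"],2),m["extent"],np.nanmedian(W[m["pixels"]],0).round(3))
print(monitor.get_state()["clock"])
E
```

```text
0.61 [377.1, 201.2, 385.3, 209.4] [ 0.532 -0.219  0.027]
0.58 [365.2, 197.1, 377.2, 206.7] [ 0.535 -0.203  0.027]
0.37 [256.5, 160.6, 314.4, 207.0] [ 0.534 -0.023  0.118]
11.725
```

View pics/d.png

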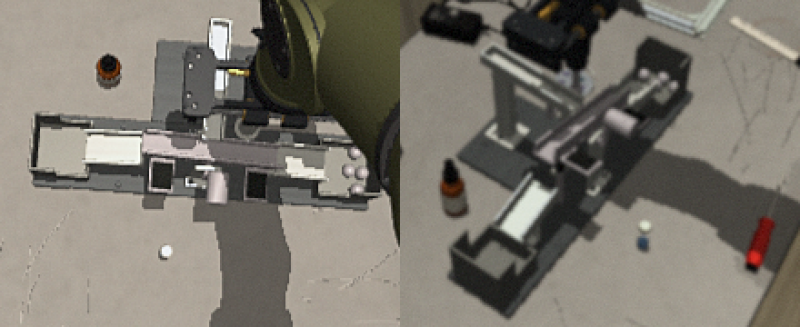

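The picture (d) shows four balls in the right tray, in the left panel at px (355,153), (348,171), (361,171) and (360,187). The rail looks empty. I'm releasing the key now.

Emit:
{"name": "carry_out", "arguments": {"motion": [0, 0, -0.8, 0, 0, 0, 0, 0, -0.8, 0, 0, 0, 0, 0, -1, 0, 0, 0, 0, 0, -3, 0, 0, 0, 0, 0, -4, 0, 0, 0, 0, 0, -4, 0, 0, 0, 0, 0, 0, 0, 0, 0, 0, 0, 0, 0, 0, 0]}}

```text
clock: 12.72
tool_pos: [0.5878, -0.0847, 0.341]
eef_rot: [0.034, 0.999, -0.0, -0.001]
contact_force: [0.1, -0.7, 0.6]
opening: 0.008
```

Emit:
{"name": "carry_out", "arguments": {"motion": [3, 4, 0, 0, 0, 0, 3, 4, 0, 0, 0, 0, 3, 4, 0, 0, 0, 0, 3, 4, 0, 0, 0, 0, 3, 4, 0, 0, 0, 0, 0, 4, 0, 0, 0, 0, 0, 0, 0, 0, 0, 0, 0, 0, 0, 0, 0, 0]}}

```text
clock: 13.72
tool_pos: [0.455, 0.164, 0.3406]
eef_rot: [0.035, 0.999, -0.001, -0.001]
contact_force: [-0.6, -0.2, 0.0]
opening: 0.006
```

```bash
python3 - <<'E'
from h import *
yaw=-.07; Rz=np.array([[np.cos(yaw),-np.sin(yaw)],[np.sin(yaw),np.cos(yaw)]])
p=snapshot("top"); q=snapshot("scene")
cv2.imwrite("pics/e.png",np.hstack([cv2.resize(x["frame"][110:290,180:400,::-1],(400,327),interpolation=3) for x in(p,q)]))
for x in(p,q):
    W=world(x); f=(W[...,:2]-[.548,-.031])@Rz
    for m in finder.masks_of(x,"ball_1")[:6]: print(round(m["p"],2),m["extent"],np.nanmedian(W[m["pixels"]],0).round(3),np.nanmedian(f[m["pixels"]],0).round(3))
    k=(np.hypot(f[...,0]-.042,f[...,1]+.049)<.011)&(W[...,2]>.13)&(W[...,2]<.17); print("key",k.sum(),np.median(W[k],0))
    for n,y in(("R",-.056),("L",.056)):
        m=(abs(f[...,0]+.033)<.01)&(abs(f[...,1]-y)<.008)&(W[...,2]>.07)&(W[...,2]<.14); print(n,m.sum(),np.median(W[m],0))
print(monitor.get_state())
E
```

```text
0.56 [373.1, 191.1, 378.9, 193.8] [ 0.557 -0.212  0.026] [ 0.022 -0.18 ]
0.55 [376.7, 201.9, 383.1, 208.9] [ 0.531 -0.218  0.027] [-0.003 -0.188]
0.45 [366.6, 198.1, 376.5, 207.1] [ 0.535 -0.203  0.026] [-0.001 -0.172]
key 101 [ 0.58612855 -0.08234633  0.15829341]
R 70 [ 0.51084979 -0.08452746  0.09153116]
L 79 [0.5195786  0.02732519 0.1202123 ]
key 0 [nan nan nan]
R 24 [ 0.50888317 -0.08731971  0.09165267]
L 0 [nan nan nan]
{'clock': 13.925, 'q': array([-0.19788226,  0.46719715, -0.36474969,  1.92221491,  0.22791958,
        0.79321398,  0.8117154 ]), 'qd': array([-0.00229431, -0.00362354, -0.00685993, -0.00403614, -0.00098481,
        0.00138841, -0.00057404]), 'joint_torque': array([-1.50101194e-01, -3.93678081e+01, -2.20117114e+00, -1.36510456e+01,
       -2.37749226e-02,  7.23310676e-02,  2.53782768e-03]), 'tool_pos': array([0.45548805, 0.16379799, 0.34136312]), 'eef_rot': array([ 3.55654185e-02,  9.99367179e-01, -4.49161181e-04, -3.74582930e-04]), 'contact_force': array([-0.57095114, -0.2037811 , -0.03728168]), 'moment': array([ 0.02053985,  0.02686311, -0.01488278]), 'opening': 0.0024667299434877415}
  return _methods._mean(a, axis=axis, dtype=dtype,
  ret = um.true_divide(
```

View pics/e.png

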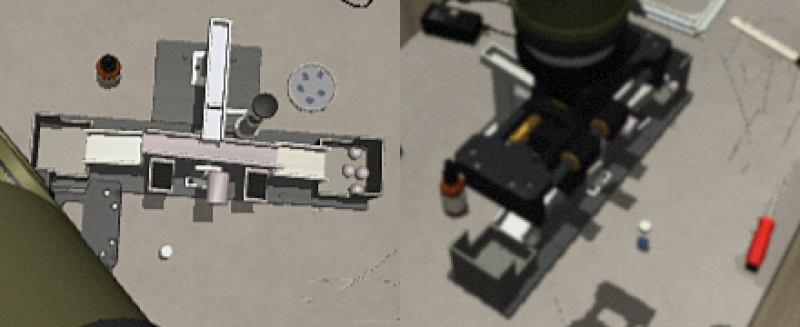

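The last picture (e) shows an empty rail and four balls in the right tray, in the left panel at px (355,153), (348,171), (361,172) and (357,189). The key is up at 158 mm, and the vial, dropper and dish are in place. The arm is clear of everything.

```bash
python3 -c "
from plant import workorder; print(workorder.finish_job())"
```

```text
the job is handed in; nothing more can be done
None
```

The job is done and handed in at about 14 s on the robot's clock, but the hand-in gave no verdict. The gate started tipped left, so I pressed its raised right pad until it rocked over. I then held the feed key on its hard stop (about 16 N) for over 3 s, let it come back up and moved the arm clear.

Last checks before handing in:
- **Gate:** the right pad was at 92 mm and the left at 120 mm, so it rests tipped right.
- **Key:** its top was at 158 mm, which is fully up.
- **Balls:** the picture shows four in the right tray and the rail empty. The finder network reported only three of the four, all with tops at about 27 mm, below the tray's 42 mm rim height above the desk. I confirmed the fourth by eye only.
- **Bystanders:** the vial, dropper bottle and dish looked unmoved in the pictures; I didn't measure them again.
- **Scene camera:** in the final picture the arm blocked its view of the key and left pad, so those two readings come from the top camera alone.

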